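Reload the pump's filter housing and screw its retaining ring down

ROBOT

A 7-joint arm with a two-finger parallel gripper is mounted at the origin on the work surface. World frame = base frame: x ahead of the robot, y to its left, z up, the work surface at z = 0. Lengths are in m, angles in rad, forces in N, time in s.
With the tool pointing down it reaches from about 0.4 to 0.85 m from the base axis. Payload 10.4 kg.
Tool frame: the origin (TCP) lies where the fingers leave the gripper's body, on its centre line; the fingertips stand 73 mm ahead of it and the grasp point (between the pads) lies 54 mm ahead of it; z points along the fingers, y is the direction in which the jaws open and shut (so a half turn about z gives the same grasp; the last joint's range is limited). The gripper opens to 85 mm and grips with 20 to 120 N. Pads are 22 mm wide; open, the fingers measure 114 mm over their backs; the gripper's body (76 mm by 85 mm) begins 54 mm behind the grasp point. The pads swing forward as they close: fully open they stand 13 mm farther back than shut.
Start: joints at [1.172, 0.332, -0.065, 1.46, 0.022, 1.35, -0.088], TCP at [0.229, -0.581, 0.304] pointing down, gripper open.
Joint ranges: [-2.6, 2.6], [-0.5, 2.12], [-1.47, 1.34], [0.16, 2.42], [-1.27, 4.41], [0.06, 2.06], [-2.6, 2.6]. Speed limits (rad/s): [2.22, 2.22, 2.79, 2.79, 3.14, 3.14, 3.14].

INTERFACE

Orientations are given as a unit quaternion [x, y, z, w].
In Python, from workcell import get_obs, camera, camera_model, hand_in gives the robot as it stands.
- The arm moves only by the shell command python3 -m crank 'ROWS' [FORCE]. ROWS is text: rows parted by semicolons, each of 7 numbers parted by spaces: the shift along the tool's x, y, z in units of 40 mm (1.0 is 40 mm), then the turn, a rotation vector about the tool's x, y, z in units of 8 degrees (1.0 is 8 degrees), then the finger opening in mm, from 0 to 85.4. In form: x y z ax ay az jaw; .... A call has exactly 10 rows; each row shifts and turns the pose as measured when the row begins, along the tool's axes as they then stand; what a row does not reach is not made up. A row lasts 1/10 s, in which the tool goes at most 50 mm and 8.59 degrees, less where a joint would pass 70% of its speed; a pose out of reach is approached as far as the arm can. A call is refused whole if a number of a shift passes 1 or a number of a turn 1, either way. A call with a gripper value outside its range is refused whole. The fingers move at their own pace and stop on an object; FORCE is the grip in N (left out, the last holds). Time passes only in rows, so rows that do not move let the fingers close, or fill a call up. It gives the time, the measured TCP pose, the force and the opening at its end, in the units of the state.
- get_obs(): the state, without advancing time (a new reading comes with each control period).
- camera(name): name is "scene" or "side" or "wrist"; returns (picture, depth): 400x640x3 uint8, red, green, blue; 400x640 float32, m along the optical axis (not along the pixel's ray), 0 where there is no reading.
- camera_model(name): a dict with "fx", "fy", "cx", "cy" (pixels), "position" and "rotation" of the camera in the world; the wrist camera has in their place "hand_eye" (4x4, takes a point from camera to tool coordinates, whose origin is the TCP and whose axes are the flange's). Camera axes: x right, y up, looking along -z (the intrinsics and any distortion apply to the point x, -y, -z); pixel columns grow to the right and rows downward; lengths in m; the calibration is good to about 2 mm. A picture is of the moment at which its call begins: read the wrist's pose just before it. camera_model takes no time and is no camera call.
- hand_in(): hands the job in, once; it reports no verdict.
The state is a dict: "clock": time; "joint_pos": joint angles; "joint_velocities": joint speeds; "tau": joint torques, N m; "position": TCP position; "ee_rot": TCP orientation; "ft_force": force on the tool from outside, world axes, zero at the start; "torque": the same for the moment, N m; "grip_width": opening from 0.0 (shut) to 1.0 (fully open).
Only numpy, scipy, OpenCV 4.12 (cv2) and the standard library are available. Lean on these libraries where they do the work, as an engineer would, in place of code of your own. Each camera call takes 0.05 s, during which the arm holds its last target.

TASK

Reload the filter housing: lower the filter cartridge, knob up, into the empty barrel, then the spacer, bar up, on top of it, letting neither fall more than a few centimetres. Then swing the bridge fully over the barrel and only then wind its retaining ring clockwise by the crank peg until it stops, so that the stack is clamped. Leave the jar, the dish and the bottle where they are.

Things in the scene. Friction and masses are not known exactly. Their poses are not given: they have to be found in the camera images.
- housing: Fixed filter housing. Origin on the bench under the barrel's axis, z up. Grey base plate 14 mm high, x -190 to +60, y -55 to +55 mm. On it an upright aluminium barrel: bore radius 36, outer radius 42 mm; from z 68 mm up it flares to bore radius 41, outer 47 mm at the rim, z 76 mm. The bridge's pivot post stands at x -125 mm. A short hose spigot at -y is look only.
- barrel_floor (a point): Centre of the barrel's flat inner floor, 20 mm above the bench. Axes as housing.
- barrel_mouth (a point): Centre of the barrel's rim, 76 mm above the bench.
- pivot (a point): On the bridge's pivot axis, 99 mm above the bench: 125 mm from the barrel's axis, on the robot's side (housing -x). The post is 20 mm in radius, up to 108 mm above the bench.
- cartridge: Loose filter cartridge: white disc, diameter 66 mm, 18 mm high, with a central upright knob 20 mm in diameter and 30 mm high (total 48 mm). 70 to 140 g. Origin at the centre of the underside, z up through the knob. Goes in first: seated, its origin is at barrel_floor and the knob's top is 8 mm below the rim.
- spacer: Loose aluminium sleeve: outer diameter 66, bore 34, 34 mm high, with a grip bar across its top along its x axis: 39 mm long, 12 mm wide (y), from z 34 to 46 mm. 130 to 250 g. Origin at the centre of the underside, z up. Goes in second, over the knob: seated, its origin is 18 mm above barrel_floor, its bar sticks 8 mm out of the rim; any yaw.
- bridge (a joint): Angle of the swing bridge about the pivot's vertical axis (rad): 0 = closed on its stop, over the barrel; grows anticlockwise from above as it opens (to the housing's +y side), at most 1.7; starts at 1.1 to 1.6. Stiff, stays where left: 1.3 Nm, about 7 N at the tail. A steel arm with a collar (radius 47 mm, z 92 to 106 mm) centred 125 mm from the pivot and a tail bar beyond.
- tail (a point): Point on the bridge's tail bar, 205 mm from the pivot axis and 99 mm above the bench; moves with the bridge. The bar is level, radial, round, 16 mm thick and free from 172 to 249 mm from the pivot. Its x axis points outward from the pivot. Push it sideways or grip it from above to swing the bridge, keeping the gripper's body clear of the crank peg.
- ring (a joint): Turn of the retaining ring in the bridge's collar (rad): 0 = fully up, grows clockwise from above, stops at 4.4 (fully down); starts at 0 to 0.4. Sinks 5.9 mm per rad (26 mm in all), takes about 0.1 Nm (3 N at the peg), stays where left. Round flange of radius 45 mm, bore radius 28 mm; its top is 142 mm above the bench at 0, 116 mm at 4.4.
- peg (a point): Middle of the upright black crank peg on the ring's flange: 14 mm in diameter, 32 mm high, 36 mm from the ring's axis; this point is 16 mm above the flange's top. It goes round and down with the ring. Push it round with a fingertip or hold it loosely. With the bridge closed and ring at 4.4 it is on the side away from the pivot.
- foot (a joint): Travel of the sprung pressure foot under the ring (m): 0 = hanging free, about 0.004 when the ring is fully down on the seated cartridge and spacer. The foot is a tube of radius 26 to 34 mm; it hangs 94 mm above the bench with the ring fully up.
- jar: Loose bystander: amber jar with a white cap, diameter 64 mm, 85 mm high. Origin under its centre.
- dish: Loose bystander: round steel dish, diameter 120 mm, 45 mm high. Origin under its centre.
- bottle: Loose bystander: white bottle, diameter 60 mm, 150 mm high. Origin under its centre.
Things that resemble listed ones, but are neither listed nor needed, are in the scene too. Leave any blue or yellow look-alike of the spacer alone.

How it is judged:
On the way, in this order (a step that is already met when the one before it is completed fails the run):
1. the cartridge is seated on the barrel's floor, knob up (horizontal distance between cartridge and barrel_floor below 0.006 m and z of cartridge in the frame of barrel_floor between -0.003 and 0.003 m and angle between cartridge's own z axis and vertical below 0.08 rad), for 0.2 s.
2. the spacer is seated on the cartridge, bar up (all of step 1 and horizontal distance between spacer and barrel_floor below 0.006 m and z of spacer in the frame of barrel_floor between 0.015 and 0.021 m and angle between spacer's own z axis and vertical below 0.08 rad), for 0.2 s.
3. the bridge is closed over the barrel with the ring still up (value of joint bridge below 0.04 rad and value of joint ring below 2 rad), for 0.2 s.
At the end, for the whole second after the job is handed in: Cartridge on the barrel's floor and spacer on it (each within 6 mm of the axis, 3 mm in height, 0.08 rad of upright), bridge closed within 0.04 rad, ring wound to at least 4.1 of 4.4 rad with the foot pushed in by more than 1.5 mm, all at rest (all of step 2 and value of joint bridge below 0.04 rad and value of joint ring above 4.1 rad and value of joint foot above 0.0015 m and velocity of joint ring below 0.1 rad/s and linear speed of spacer below 0.02 m/s); the robot touches nothing.
It fails at once if the ring is wound down while the bridge is not over the barrel (value of joint bridge above 0.15 rad and value of joint ring above 1.5 rad).
It fails at once if the cartridge is dropped into the barrel from a height (over 5 cm of free fall) (horizontal distance between cartridge and barrel_floor below 0.04 m and linear speed of cartridge above 1 m/s).
It fails at once if the spacer is dropped into the barrel from a height (over 5 cm of free fall) (horizontal distance between spacer and barrel_floor below 0.04 m and linear speed of spacer above 1 m/s).
It fails at once if the jar, the dish or the bottle is shifted by more than 3 cm or tipped over (distance of any of jar, dish, bottle from where it was at the start of the episode above 0.03 m or angle between any of jar, dish, bottle's own z axis and vertical above 0.5 rad).
It also fails if it takes over 72 s, if anything falls off the work surface, if the arm or the gripper's body presses on something with over 40 N, if the wrist force passes 120 N, or if a joint passes its speed limit or range.

## Working session

There is one attempt and no reset: what is moved stays moved. The work goes in short steps, Python scripts to look and compute and a shell command to move; the robot and the scene stay as the last step left them, time stands still between calls to the robot, and variables do not carry over. Pictures are saved under pics/ and viewed, and the job is handed in when it is done.

```bash
ls; mkdir -p pics; cat > h.py <<'E'
import numpy as np, cv2
from workcell import get_obs, camera, camera_model
from scipy.spatial.transform import Rotation as R
def snap(name,fn):
    o=get_obs(); p,d=camera(name); cv2.imwrite('pics/%s.png'%fn,p[:,:,::-1]); np.savez('pics/%s.npz'%fn,p=p,d=d,pos=o['position'],q=o['ee_rot'],name=name)
    return p,d,o
def pose(fn):
    z=np.load('pics/%s.npz'%fn); m=camera_model(str(z['name']))
    if 'hand_eye' in m:
        T=np.eye(4);T[:3,:3]=R.from_quat(z['q']).as_matrix();T[:3,3]=z['pos']
        C=T@np.array(m['hand_eye'])
    else:
        C=np.eye(4);r=np.array(m['rotation']); C[:3,:3]=r if r.shape==(3,3) else R.from_quat(r).as_matrix();C[:3,3]=m['position']
    return z,m,C
def cloud(fn):
    z,m,C=pose(fn); d=z['d']; v,u=np.mgrid[0:d.shape[0],0:d.shape[1]]
    P=np.stack([(u-m['cx'])/m['fx']*d,-(v-m['cy'])/m['fy']*d,-d],-1)
    W=P@C[:3,:3].T+C[:3,3]; W[d==0]=np.nan
    return W,z['p']
def px(fn,u,v):
    return cloud(fn)[0][v,u]
def crop(fn,x0,y0,x1,y1,out,s=3):
    im=cv2.imread('pics/%s.png'%fn)[y0:y1,x0:x1]; cv2.imwrite('pics/%s.png'%out,cv2.resize(im,None,fx=s,fy=s,interpolation=cv2.INTER_CUBIC))
E
python3 - <<'E'
from h import *
for n in ['scene','side','wrist']:
    p,d,o=snap(n,n+'0'); print(n,camera_model(n))
print(get_obs())
E
```

```text
pics
scene {'fx': 376.70342176284083, 'fy': 376.70342176284083, 'cx': 317.5625296701615, 'cy': 202.80557827596323, 'position': array([ 1.34081893, -0.08722566,  0.70665636]), 'rotation': array([0.32920585, 0.31531889, 0.62973212, 0.6289952 ])}
side {'fx': 409.72637045871915, 'fy': 409.72637045871915, 'cx': 327.86071372364944, 'cy': 193.60448934062177, 'position': array([0.01756764, 0.73399578, 1.0085766 ]), 'rotation': array([-0.11847218,  0.387113  ,  0.87266249, -0.2730715 ])}
wrist {'fx': 335.5676743978934, 'fy': 335.5676743978934, 'cx': 321.35440857235767, 'cy': 195.48265366919608, 'hand_eye': array([[ 7.70973644e-05,  9.51830403e-01,  3.06624980e-01,
         7.93080217e-02],
       [ 9.99999835e-01, -2.48144484e-04,  5.18855681e-04,
         1.04901863e-03],
       [ 5.69949909e-04,  3.06624889e-01, -9.51830265e-01,
        -7.09069309e-02],
       [ 0.00000000e+00,  0.00000000e+00,  0.00000000e+00,
         1.00000000e+00]])}
{'clock': 0.15, 'joint_pos': array([ 1.17238436,  0.33272872, -0.06471516,  1.46075309,  0.02158932,
        1.3498872 , -0.08849354]), 'joint_velocities': array([-0.00046728, -0.00383598,  0.00127687, -0.00165019, -0.00211726,
        0.00077469, -0.0002019 ]), 'tau': array([ 1.28867134e-03, -6.25827813e+01,  4.95272514e-02, -3.91852891e+01,
        1.62289973e-02,  7.41725089e-03,  4.97162684e-07]), 'position': array([ 0.22933124, -0.58118492,  0.30329518]), 'ee_rot': array([ 9.82394099e-01,  1.86819541e-01, -1.16136975e-04, -5.28167614e-04]), 'ft_force': array([-0.01486506, -0.09322885, -1.26268517]), 'torque': array([ 0.02576489, -0.00172813,  0.05088409]), 'grip_width': 1.0021923480481032}
```

View pics/scene0.png

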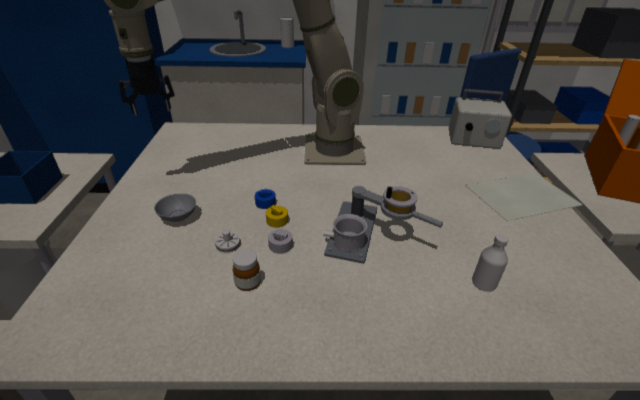

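View pics/side0.png

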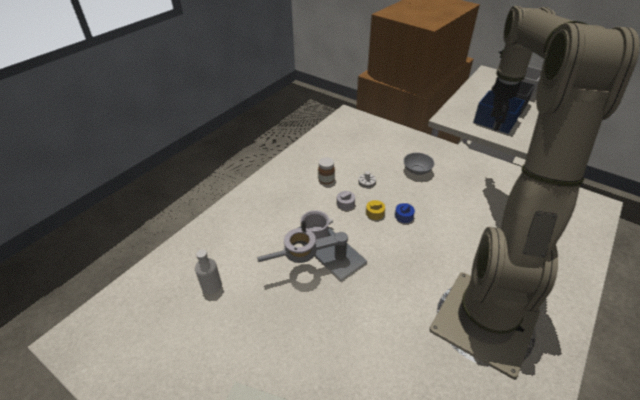

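View pics/wrist0.png

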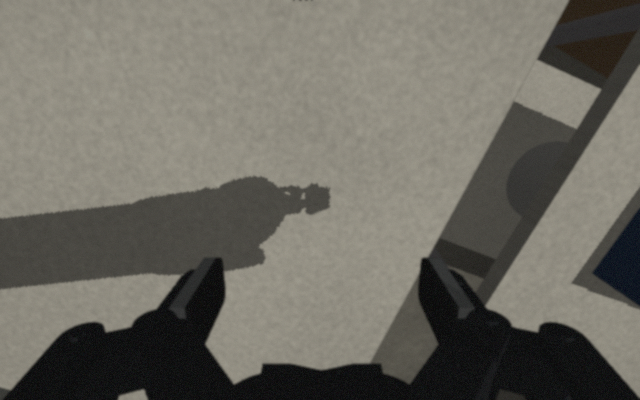

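```bash
python3 - <<'E'
from h import *
crop('scene0',140,170,310,300,'c1',4.5)
crop('scene0',310,170,460,270,'c2',5)
W,p=cloud('scene0')
for n,u,v in [('sp',280,233),('cart',228,241),('jarcap',246,258),('dish',176,200),('bottle',489,265),('table',300,320),('rim',336,226),('rim',363,226),('post',358,192),('coll',399,188),('tail',438,222)]: print(n,W[v,u].round(3))
E
```

```text
sp [ 0.566 -0.17   0.048]
cart [ 0.571 -0.312  0.021]
jarcap [ 0.703 -0.238  0.087]
dish [ 0.394 -0.502  0.03 ]
bottle [0.719 0.327 0.086]
table [ 0.81 -0.11  0.  ]
rim [ 0.554 -0.02   0.063]
rim [0.563 0.052 0.071]
post [0.456 0.045 0.109]
coll [0.484 0.152 0.142]
tail [0.59  0.238 0.109]
```

View pics/c1.png

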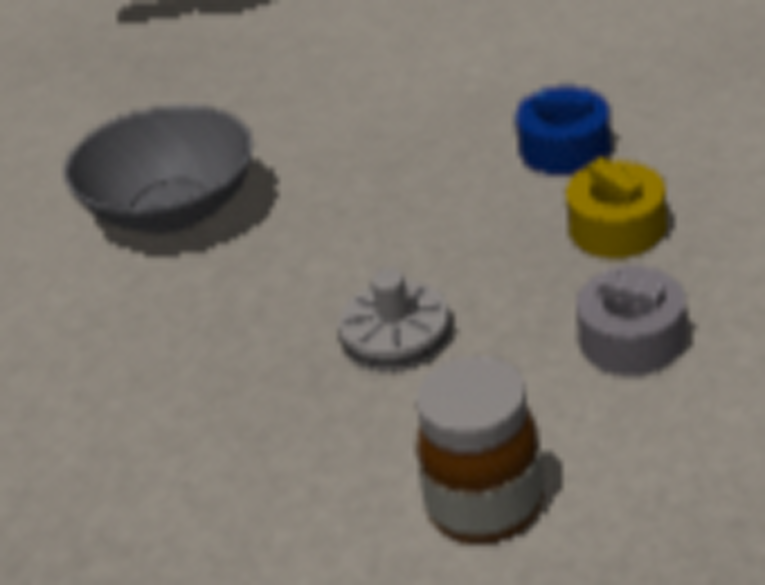

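View pics/c2.png

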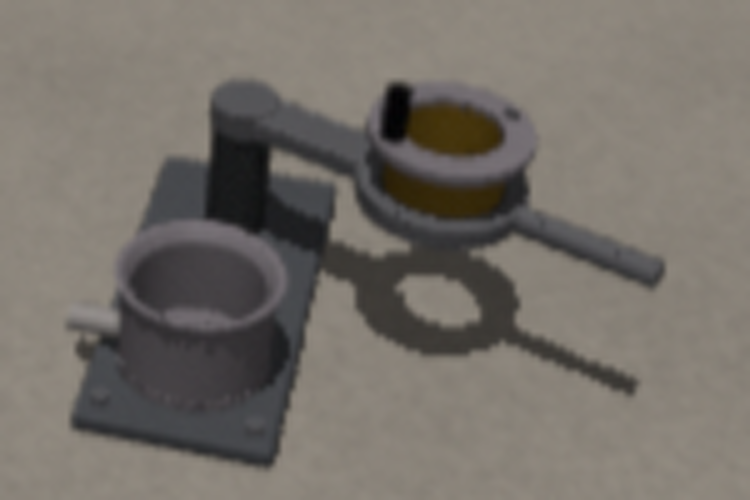

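```bash
cat >> h.py <<'E'
from scipy.optimize import least_squares
def pts(fn,c,r,z0,z1):
    W,p=cloud(fn); m=(np.hypot(W[...,0]-c[0],W[...,1]-c[1])<r)&(W[...,2]>z0)&(W[...,2]<z1)
    return W[m],p[m]
def circ(P,rad,c0):
    f=lambda c:np.hypot(P[:,0]-c[0],P[:,1]-c[1])-rad
    s=least_squares(f,c0,loss='soft_l1',f_scale=0.002); return s.x, np.sqrt(np.mean(s.fun**2)) if len(P) else None
E
python3 - <<'E'
from h import *
for fn in ['scene0','side0']:
    print(fn)
    P,_=pts(fn,(.54,.015),.07,.055,.068); print('barrel out42',len(P),circ(P,.042,(.54,.015)))
    P,_=pts(fn,(.54,.015),.07,.0735,.082); print('rim 44',len(P),circ(P,.044,(.54,.015)))
    P,_=pts(fn,(.45,.04),.05,.1,.12); print('post top',len(P),P.mean(0).round(4))
    P,_=pts(fn,(.48,.16),.08,.125,.15); print('ring flange',len(P),P[:,2].max(),circ(P,.0365,(.48,.16)))
    P,_=pts(fn,(.57,-.31),.05,.012,.023); print('disc',len(P),np.median(P,0).round(4))
    P,_=pts(fn,(.57,-.31),.05,.04,.06); print('knob',len(P),P.mean(0).round(4))
    P,_=pts(fn,(.55,-.17),.05,.028,.04); print('sp top',len(P),np.median(P,0).round(4), circ(P,.025,(.55,-.17)))
    P,_=pts(fn,(.55,-.17),.05,.041,.055); print('bar',len(P),P.mean(0).round(4), np.linalg.svd(P[:,:2]-P[:,:2].mean(0))[2][0] if len(P)>3 else '')
    W,p=cloud(fn)
    P,_=pts(fn,(.57,.24),.06,.09,.12);print('tail',len(P),P.min(0),P.max(0))
    P,_=pts(fn,(.70,-.238),.05,.08,.09); print('jar',P.mean(0))
    m=(W[...,2]>.145)&(W[...,2]<.19)&(np.hypot(W[...,0]-.48,W[...,1]-.16)<.08); print('peg',W[m].mean(0), m.sum())
E
```

```text
scene0
barrel out42 226 (array([0.56450986, 0.01536529]), np.float64(0.0034882030316133387))
rim 44 202 (array([0.56395857, 0.01496399]), np.float64(0.0027836635843622847))
post top 185 [0.4542 0.0577 0.1079]
ring flange 396 0.14999623739086887 (array([0.52135601, 0.14620246]), np.float64(0.005562097641541821))
disc 291 [ 0.5729 -0.3108  0.0197]
knob 44 [ 0.5657 -0.315   0.0477]
sp top 248 [ 0.5759 -0.1693  0.0356] (array([ 0.56707698, -0.17104691]), np.float64(0.005938601073661509))
bar 66 [ 0.5663 -0.1717  0.0463] [-0.33012099 -0.94393863]
tail 188 [0.53871851 0.18238957 0.09330628] [0.5963195  0.25105873 0.11041585]
jar [ 0.70128988 -0.24197394  0.08622709]
peg [0.5319288  0.11376363 0.16202499] 61
side0
barrel out42 100 (array([0.56196306, 0.02016891]), np.float64(0.0032766864157716988))
rim 44 145 (array([0.56091417, 0.0168745 ]), np.float64(0.0032307694314786454))
post top 215 [0.4472 0.0603 0.108 ]
ring flange 464 0.14880464935262439 (array([0.51277922, 0.15233018]), np.float64(0.005247849429315542))
disc 144 [ 0.5552 -0.3079  0.0197]
knob 22 [ 0.5605 -0.3149  0.0479]
sp top 155 [ 0.5602 -0.163   0.0352] (array([ 0.56366908, -0.17031555]), np.float64(0.0060846303619319685))
bar 39 [ 0.5632 -0.1694  0.0465] [0.36058978 0.93272451]
tail 158 [0.53862239 0.18449017 0.09527622] [0.59103313 0.2514222  0.11195432]
jar [ 0.69533139 -0.24022694  0.0863785 ]
peg [0.52379331 0.12271014 0.15994652] 57
```

```bash
cat >> h.py <<'E'
def go(x,y,z,yaw=None):
    o=get_obs(); r=R.from_quat(o['ee_rot']); M=r.as_matrix(); d=M.T@(np.array([x,y,z])-o['position'])/.04
    yx=np.degrees(np.arctan2(M[1,0],M[0,0])); yaw=yx if yaw is None else yaw
    T=np.stack([[np.cos(np.radians(yaw)),np.sin(np.radians(yaw)),0],[np.sin(np.radians(yaw)),-np.cos(np.radians(yaw)),0],[0,0,-1]],1)
    w=np.degrees((r.inv()*R.from_matrix(T)).as_rotvec())/8
    print('clock',round(o['clock'],2),'pos',o['position'].round(4),'yawx',round(yx,1),'F',o['ft_force'].round(1),'grip mm',round(o['grip_width']*85.4,1),'j7',round(o['joint_pos'][6],2)); print('units shift',d.round(2),'turn',w.round(2))
E
python3 -c "
from h import *
go(.563,-.315,.26)"
python3 -m crank '1 -.3 .1 0 0 0 50;1 -.3 .1 0 0 0 50;1 -.3 .1 0 0 0 50;1 -.3 .1 0 0 0 50;1 -.3 .1 0 0 0 50;1 -.3 .1 0 0 0 50;1 -.3 .1 0 0 0 50;1 -.3 .1 0 0 0 50;1 -.3 .1 0 0 0 50;1 -.3 .1 0 0 0 50' 30
python3 -c "
from h import *
go(.563,-.315,.26)"
```

```text
clock 0.15 pos [ 0.2293 -0.5812  0.3033] yawx 21.5 F [-0.  -0.1 -1.3] grip mm 85.6 j7 -0.09
units shift [10.2  -3.13  1.09] turn [-0.01  0.   -0.  ]
clock: 1.15
position: [0.5626, -0.3203, 0.2585]
ee_rot: [0.984, 0.179, -0.003, -0.001]
ft_force: [-0.1, -0.4, 0.1]
grip_width: 0.582
clock 1.15 pos [ 0.5626 -0.3203  0.2585] yawx 20.7 F [-0.1 -0.4  0.1] grip mm 49.7 j7 -0.84
units shift [ 0.06 -0.12 -0.04] turn [-0.02  0.04 -0.  ]
```

```bash
python3 - <<'E'
from h import *
snap('wrist','w1')
P,_=pts('w1',(.563,-.315),.05,.042,.06); print('knob',len(P),P.mean(0).round(4),(P[:,:2].min(0)+P[:,:2].max(0))/2)
P,_=pts('w1',(.563,-.315),.05,.013,.023); print('disc',len(P),circ(P,.0235,(.563,-.315)),(P[:,:2].min(0)+P[:,:2].max(0))/2,P[:,:2].max(0)-P[:,:2].min(0),np.median(P[:,2]))
E
```

```text
knob 411 [ 0.5636 -0.317   0.0485] [ 0.56294959 -0.31703855]
disc 3112 (array([ 0.56198864, -0.31752585]), np.float64(0.0060255586929848105)) [ 0.56265492 -0.31716182] [0.06554415 0.06548588] 0.018935920796405104
```

View pics/w1.png

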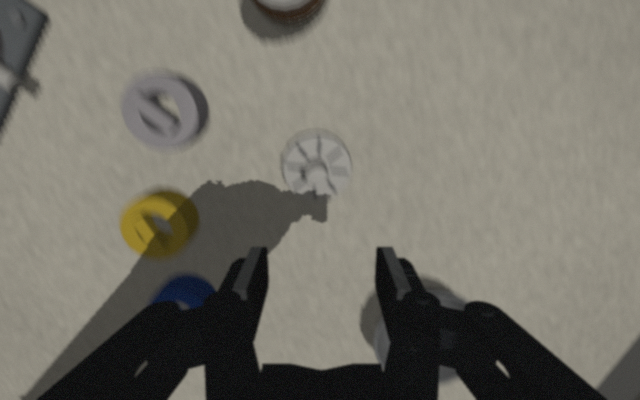

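```bash

python3 -m crank '.03 -.07 .5 -.02 .04 0 40;0 0 .6 0 0 0 40;0 0 .6 0 0 0 40;0 0 .6 0 0 0 40;0 0 .6 0 0 0 40;0 0 .6 0 0 0 40;0 0 .4 0 0 0 40;0 0 .15 0 0 0 40;0 0 0 0 0 0 40;0 0 0 0 0 0 40' 30
python3 -c "
from h import *
go(.5628,-.3171,.095)"
```

```text
clock: 2.2
position: [0.5723, -0.3039, 0.09]
ee_rot: [0.982, 0.188, 0.002, -0.003]
ft_force: [0.0, -0.1, 0.2]
grip_width: 0.468
clock 2.2 pos [ 0.5723 -0.3039  0.09  ] yawx 21.6 F [ 0.  -0.1  0.2] grip mm 40.0 j7 -0.88
units shift [-0.34  0.22 -0.13] turn [-0.03 -0.04  0.  ]
```

```bash

python3 -m crank '-.17 .11 -.13 -.03 -.04 0 40;-.17 .11 0 0 0 0 40;0 0 0 0 0 0 40;0 0 0 0 0 0 40;0 0 0 0 0 0 40;0 0 0 0 0 0 40;0 0 0 0 0 0 40;0 0 0 0 0 0 40;0 0 0 0 0 0 40;0 0 0 0 0 0 40' 30
python3 -c "
from h import *
go(.5628,-.3171,.095)
snap('wrist','w2')"
```

```text
clock: 3.2
position: [0.5625, -0.3189, 0.0969]
ee_rot: [0.982, 0.187, 0.001, 0.001]
ft_force: [-1.0, 0.4, 0.2]
grip_width: 0.466
clock 3.2 pos [ 0.5625 -0.3189  0.0969] yawx 21.6 F [-1.   0.4  0.2] grip mm 39.8 j7 -0.86
units shift [ 0.02 -0.04  0.05] turn [ 0.01 -0.01 -0.  ]
```

View pics/w2.png

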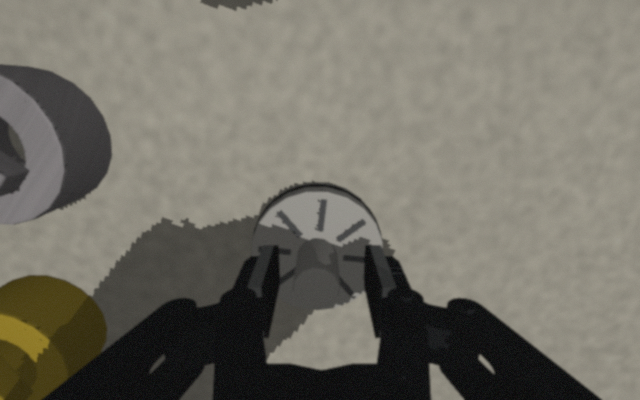

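The knob (318,265) stands between the pads. Closing.

```bash

python3 -m crank '0 0 0 0 0 0 10;0 0 0 0 0 0 10;0 0 0 0 0 0 10;0 0 0 0 0 0 10;0 0 0 0 0 0 10;0 0 0 0 0 0 10;0 0 -.4 0 0 0 10;0 0 -1 0 0 0 10;0 0 -1 0 0 0 10;0 0 0 0 0 0 10' 40
python3 -c "
from h import *
go(.5625,.016,.19)
W,p=cloud('w2')
P,_=pts('w1',(.565,-.17),.05,.041,.06); d=np.linalg.svd(P[:,:2]-P[:,:2].mean(0))[2][0];print('bar',len(P),P.mean(0).round(4),np.degrees(np.arctan2(d[1],d[0])))
P,_=pts('w1',(.565,-.17),.06,.025,.06);print((P[:,:2].min(0)+P[:,:2].max(0))/2,P[:,:2].max(0)-P[:,:2].min(0))
P,_=pts('w1',(.5,-.19),.04,.041,.06);print('yellow',P.mean(0))
"
```

```text
clock: 4.25
position: [0.5619, -0.3183, 0.1982]
ee_rot: [0.982, 0.188, -0.0, 0.0]
ft_force: [0.9, -0.7, -0.8]
grip_width: 0.215
clock 4.25 pos [ 0.5619 -0.3183  0.1982] yawx 21.6 F [ 0.9 -0.7 -0.8] grip mm 18.3 j7 -0.84
units shift [ 3.09 -7.76  0.2 ] turn [-0.  0. -0.]
bar 815 [ 0.5655 -0.1735  0.0465] -109.85535332732796
[ 0.56512456 -0.17292896] [0.06495931 0.06576145]
yellow [ 0.46554218 -0.18397278  0.04594836]
```

```bash

python3 -m crank '.33 -.8 0 0 0 0 10;.33 -.8 0 0 0 0 10;.33 -.8 0 0 0 0 10;.33 -.8 0 0 0 0 10;.33 -.8 0 0 0 0 10;.33 -.8 0 0 0 0 10;.33 -.8 0 0 0 0 10;.2 -.5 0 0 0 0 10;0 0 0 0 0 0 10;0 0 0 0 0 0 10'
python3 -c "
from h import *
go(.5625,.016,.198)
snap('wrist','w3')
for s in range(2):
  for z0,z1 in [(.0735,.08),(.05,.066)]:
    P,_=pts('w3',(.5625,.016),.06,z0,z1); print(len(P),circ(P,.044 if z0>.07 else .036,(.5625,.016)))
P,_=pts('w3',(.5625,.016),.06,.073,.08);b=P[:,:2];print((b.min(0)+b.max(0))/2,b.max(0)-b.min(0))
"
```

```text
clock: 5.25
position: [0.5652, -0.0461, 0.2055]
ee_rot: [0.982, 0.186, 0.003, 0.003]
ft_force: [1.2, -1.3, -0.6]
grip_width: 0.216
clock 5.25 pos [ 0.5652 -0.0461  0.2055] yawx 21.5 F [ 1.2 -1.3 -0.6] grip mm 18.4 j7 -1.3
units shift [ 0.51 -1.47  0.18] turn [ 0.05 -0.03 -0.  ]
4114 (array([0.5625877 , 0.01300214]), np.float64(0.002486306848161097))
1437 (array([0.56258582, 0.01415054]), np.float64(0.0009034397633285589))
4114 (array([0.5625877 , 0.01300214]), np.float64(0.002486306848161097))
1437 (array([0.56258582, 0.01415054]), np.float64(0.0009034397633285589))
[0.56239623 0.01676021] [0.09223319 0.08707049]
```

View pics/w3.png

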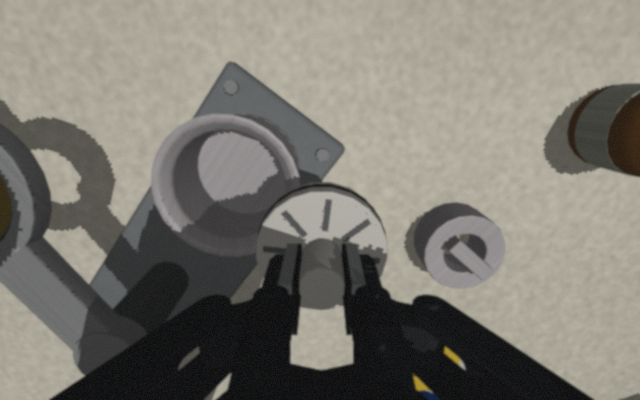

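```bash

python3 - <<'E'
from h import *
W,p=cloud('w3'); z=np.load('pics/w3.npz'); c=z['pos']
P,_=pts('w3',c[:2],.05,.118,.135); print(len(P), np.median(P[:,2]))
Q=P-c; M=R.from_quat(z['q']).as_matrix(); Q=(P-c)@M
# outer boundary of disc in tool frame: forward side
m=np.abs(Q[:,2]-np.median(Q[:,2]))<.006; Q=Q[m]
from scipy.spatial import ConvexHull
h=Q[ConvexHull(Q[:,:2]).vertices]; h=h[h[:,0]>.0]; r=circ(h,.033,(0,0)); print('disc centre in tool',r,Q[:,2].mean())
# rim outer/inner edges
P,_=pts('w3',(.5625,.0145),.06,.0715,.081); b=P[:,:2]; 
for r in (.0455,.047): 
  H=b[ConvexHull(b).vertices]; print('hull',r,circ(H,r,(.5625,.0145)))
P,_=pts('w3',(.5625,.0145),.03,.015,.025); print('floor',len(P),P.mean(0))
for fn in ['scene0','side0']:
  P,_=pts(fn,(.5625,.0145),.06,.072,.081); b=P[:,:2]; H=b[ConvexHull(b).vertices]; print('hull',fn,circ(H,.047,(.5625,.0145)))
for z0,z1,r in [(.022,.035,.036),(.035,.05,.036),(.05,.066,.036)]:
  P,_=pts('w3',(.5625,.0145),.0395,z0,z1); print(len(P),circ(P,r,(.5625,.0145)))
E
```

```text
7345 0.12736950680932782
disc centre in tool (array([0.00083156, 0.0009021 ]), np.float64(0.00012704034403324092)) 0.07824292969266802
hull 0.0455 (array([0.56249611, 0.01453623]), np.float64(0.0005820946594581231))
hull 0.047 (array([0.56182659, 0.01420907]), np.float64(0.0008892885939532592))
floor 4269 [0.56171051 0.01543766 0.02097201]
hull scene0 (array([0.56238215, 0.01588117]), np.float64(0.001543745334958853))
hull side0 (array([0.56200688, 0.01499738]), np.float64(0.0017076155038614792))
1096 (array([0.5625094 , 0.01398131]), np.float64(0.008333402310450587))
1106 (array([0.56252033, 0.0141731 ]), np.float64(0.0002834785886117992))
1404 (array([0.56251497, 0.01417481]), np.float64(0.00029413268117279597))
```

```bash

python3 -c "
from h import *
go(.5613,.0148,.198)"
python3 -m crank '.12 -.4 0 .02 -.02 0 10;.12 -.4 0 .02 0 0 10;.12 -.4 .1 0 0 0 10;.1 -.3 .1 0 0 0 10;0 0 0 0 0 0 10;0 0 0 0 0 0 10;0 0 0 0 0 0 10;0 0 0 0 0 0 10;0 0 0 0 0 0 10;0 0 0 0 0 0 10'
python3 -c "
from h import *
go(.5613,.0148,.117)"
```

```text
clock 5.3 pos [ 0.5653 -0.046   0.2055] yawx 21.5 F [ 0.1  1.1 -1.3] grip mm 18.5 j7 -1.3
units shift [ 0.46 -1.45  0.18] turn [ 0.05 -0.04 -0.  ]
clock: 6.3
position: [0.5603, 0.017, 0.1973]
ee_rot: [0.983, 0.183, 0.001, 0.001]
ft_force: [0.3, -0.4, -1.3]
grip_width: 0.216
clock 6.3 pos [0.5603 0.017  0.1973] yawx 21.1 F [ 0.3 -0.4 -1.3] grip mm 18.4 j7 -1.43
units shift [0.   0.06 2.01] turn [ 0.01 -0.01 -0.  ]
```

Descend to 12 mm above seated, correcting laterally, then finish.

```bash

python3 -m crank '0 .06 0 0 0 0 10;0 0 .2 0 0 0 10;0 0 .2 0 0 0 10;0 0 .2 0 0 0 10;0 0 .2 0 0 0 10;0 0 .2 0 0 0 10;0 0 0 0 0 0 10;0 0 0 0 0 0 10;0 0 0 0 0 0 10;0 0 0 0 0 0 10'
python3 -c "
from h import *
go(.5613,.0148,.117)"
```

```text
clock: 7.3
position: [0.5609, 0.0139, 0.1529]
ee_rot: [0.983, 0.182, 0.0, 0.001]
ft_force: [-1.3, 0.5, -1.7]
grip_width: 0.217
clock 7.3 pos [0.5609 0.0139 0.1529] yawx 21.0 F [-1.3  0.5 -1.7] grip mm 18.6 j7 -1.44
units shift [ 0.02 -0.02  0.9 ] turn [0.01 0.   0.  ]
```

```bash

python3 -m crank '.02 -.02 .15 0 0 0 10;0 0 .15 0 0 0 10;0 0 .15 0 0 0 10;0 0 .15 0 0 0 10;0 0 .1 0 0 0 10;0 0 .1 0 0 0 10;0 0 .1 0 0 0 10;0 0 0 0 0 0 10;0 0 0 0 0 0 10;0 0 0 0 0 0 10'
python3 -c "
from h import *
go(.5613,.0148,.117)"
```

```text
clock: 8.3
position: [0.5625, 0.0152, 0.1175]
ee_rot: [0.983, 0.182, 0.001, 0.002]
ft_force: [0.5, -0.3, -0.8]
grip_width: 0.217
clock 8.3 pos [0.5625 0.0152 0.1175] yawx 21.0 F [ 0.5 -0.3 -0.8] grip mm 18.5 j7 -1.46
units shift [-0.03 -0.    0.01] turn [ 0.02 -0.01 -0.  ]
```

```bash

python3 -m crank '-.03 0 .04 0 0 0 10;0 0 0 0 0 0 10;0 0 0 0 0 0 34;0 0 0 0 0 0 34;0 0 0 0 0 0 34;0 0 -.3 0 0 0 34;0 0 -.7 0 0 0 34;0 0 -.8 0 0 0 34;0 0 -.8 0 0 0 34;0 0 0 0 0 0 34'
python3 -c "
from h import *
snap('wrist','w4')
go(.5655,-.173,.2,70)
P,_=pts('w4',(.5624,.0143),.03,.055,.075); print('knob',len(P),P.mean(0))
P,_=pts('w4',(.5624,.0143),.036,.03,.045); print('disc',len(P),P.mean(0))
b=P[:,:2];print((b.min(0)+b.max(0))/2,b.max(0)-b.min(0))
print(np.linalg.lstsq(np.c_[P[:,:2],np.ones(len(P))],P[:,2],rcond=None)[0])
"
```

```text
clock: 9.3
position: [0.5611, 0.0154, 0.2262]
ee_rot: [0.983, 0.183, 0.001, 0.001]
ft_force: [0.7, 0.4, 0.1]
grip_width: 0.395
clock 9.35 pos [0.5603 0.0152 0.2241] yawx 21.0 F [-0.5 -0.8  0.2] grip mm 34.0 j7 -1.41
units shift [-1.57  4.44  0.61] turn [ 0.01  0.   -6.12]
knob 653 [0.56584605 0.01491561 0.0674771 ]
disc 4556 [0.56175473 0.01370381 0.03882268]
[0.56000539 0.01422311] [0.06720067 0.07178316]
[0.00968728 0.00378326 0.03332896]
```

View pics/w4.png

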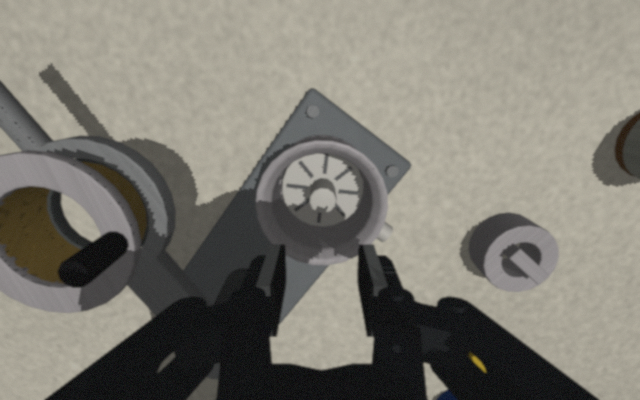

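```bash

python3 -m crank '-.31 .88 .1 0 0 0 40;-.31 .88 .1 0 0 0 40;-.31 .88 .1 0 0 0 40;-.31 .88 .1 0 0 0 40;-.31 .8 .1 0 0 0 40;0 0 0 0 0 -1 40;0 0 0 0 0 -1 40;0 0 0 0 0 -1 40;0 0 0 0 0 -1 40;0 0 0 0 0 -1 40'
python3 -c "
from h import *
go(.5655,-.173,.2,70)
"
```

```text
clock: 10.35
position: [0.5602, -0.1751, 0.1968]
ee_rot: [0.855, 0.519, -0.004, -0.003]
ft_force: [0.2, 0.6, 0.9]
grip_width: 0.472
clock 10.35 pos [ 0.5602 -0.1751  0.1968] yawx 62.5 F [0.2 0.6 0.9] grip mm 40.3 j7 -0.38
units shift [ 0.11  0.09 -0.08] turn [-0.07  0.02 -0.94]
```

```bash

python3 -m crank '.1 .09 0 -.07 0 -.7 40;0 0 0 0 0 0 40;0 0 .4 0 0 0 40;0 0 .4 0 0 0 40;0 0 .4 0 0 0 40;0 0 .3 0 0 0 40;0 0 0 0 0 0 40;0 0 0 0 0 0 40;0 0 0 0 0 0 40;0 0 0 0 0 0 40'
python3 -c "
from h import *
go(.5655,-.173,.109,70)
snap('wrist','w5')
P,_=pts('w5',(.5655,-.173),.035,.041,.06); d=np.linalg.svd(P[:,:2]-P[:,:2].mean(0),full_matrices=False)[2][0];print('bar',len(P),P.mean(0).round(4),np.degrees(np.arctan2(d[1],d[0])))
P,_=pts('w5',(.5655,-.173),.05,.03,.06);b=P[:,:2];print((b.min(0)+b.max(0))/2,b.max(0)-b.min(0))
"
```

```text
clock: 11.35
position: [0.5625, -0.1734, 0.1307]
ee_rot: [0.83, 0.557, -0.003, -0.002]
ft_force: [-0.6, -0.2, -0.1]
grip_width: 0.469
clock 11.35 pos [ 0.5625 -0.1734  0.1307] yawx 67.8 F [-0.6 -0.2 -0.1] grip mm 40.0 j7 -0.33
units shift [0.04 0.07 0.54] turn [-0.05  0.02 -0.28]
bar 1696 [ 0.5654 -0.1709  0.0467] 70.17848495959069
[ 0.56545094 -0.17233148] [0.06448341 0.06583159]
```

View pics/w5.png

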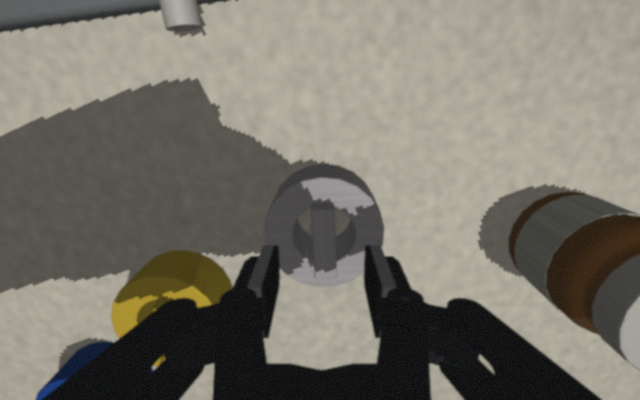

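```bash

python3 -m crank '.04 .07 .2 -.05 .02 -.28 40;0 0 .2 0 0 0 40;0 0 .12 0 0 0 40;0 0 0 0 0 0 40;0 0 0 0 0 0 40;0 0 0 0 0 0 40;0 0 0 0 0 0 40;0 0 0 0 0 0 40;0 0 0 0 0 0 40;0 0 0 0 0 0 40'
python3 -c "
from h import *
go(.5655,-.1725,.109,70)
"
```

```text
clock: 12.4
position: [0.5668, -0.1735, 0.1117]
ee_rot: [0.82, 0.572, 0.001, 0.002]
ft_force: [0.0, 0.1, -0.0]
grip_width: 0.469
clock 12.4 pos [ 0.5668 -0.1735  0.1117] yawx 69.8 F [ 0.   0.1 -0. ] grip mm 40.1 j7 -0.31
units shift [ 0.01 -0.04  0.07] turn [ 0.03  0.01 -0.02]
```

```bash

python3 -m crank '.01 -.04 .07 .03 0 0 40;0 0 0 0 0 0 5;0 0 0 0 0 0 5;0 0 0 0 0 0 5;0 0 0 0 0 0 5;0 0 0 0 0 0 5;0 0 0 0 0 0 5;0 0 0 0 0 0 5;0 0 0 0 0 0 5;0 0 0 0 0 0 5' 60
python3 -c "
from h import *
go(.5655,-.1725,.109,70)
"
```

```text
clock: 13.4
position: [0.5654, -0.1724, 0.1088]
ee_rot: [0.82, 0.572, -0.0, -0.0]
ft_force: [0.1, 0.9, 1.4]
grip_width: 0.117
clock 13.4 pos [ 0.5654 -0.1724  0.1088] yawx 69.8 F [0.1 0.9 1.4] grip mm 10.0 j7 -0.31
units shift [-0.  0. -0.] turn [-0.01  0.   -0.02]
```

```bash

python3 -m crank '0 0 -.3 0 0 0 5;0 0 -.6 0 0 0 5;0 0 -.8 0 0 0 5;0 0 -.8 0 0 0 5;0 0 0 0 0 .8 5;0 0 0 0 0 .8 5;0 0 0 0 0 .8 5;0 0 0 0 0 .8 5;0 0 0 0 0 .8 5;0 0 0 0 0 .8 5'
python3 -c "
from h import *
go(.5624,.0143,.2,21)
"
```

```text
clock: 14.4
position: [0.5639, -0.1716, 0.2184]
ee_rot: [0.966, 0.26, -0.001, -0.001]
ft_force: [-0.4, -0.7, -2.5]
grip_width: 0.119
clock 14.4 pos [ 0.5639 -0.1716  0.2184] yawx 30.1 F [-0.4 -0.7 -2.5] grip mm 10.2 j7 -0.92
units shift [ 2.3  -4.04  0.46] turn [-0.01  0.01  1.14]
```

```bash

python3 -m crank '.4 -.62 0 0 0 0 5;.4 -.62 0 0 0 0 5;.4 -.62 0 0 0 0 5;.4 -.62 0 0 0 0 5;.2 -.4 0 0 0 0 5;0 0 0 0 0 0 5;0 0 0 0 0 0 5;0 0 0 0 0 0 5;0 0 0 0 0 0 5;0 0 0 0 0 0 5'
python3 - <<'E'
from h import *
from scipy.spatial import ConvexHull
go(.5624,.0143,.2)
snap('wrist','w6')
z=np.load('pics/w6.npz'); c=z['pos'];M=R.from_quat(z['q']).as_matrix()
zt=c[2]-.1088+.034
P,_=pts('w6',c[:2],.05,zt-.006,zt+.006); Q=(P-c)@M; h=Q[ConvexHull(Q[:,:2]).vertices]; h=h[h[:,0]>0]; print('spacer in tool',len(P),circ(h,.033,(0,0)),np.polyfit(Q[:,0],Q[:,2],1),np.polyfit(Q[:,1],Q[:,2],1))
for z0,z1,r in [(.04,.055,.036),(.05,.066,.036)]:
  P,_=pts('w6',(.5625,.0145),.0395,z0,z1); print(len(P),circ(P,r,(.5625,.0145)))
E
```

```text
clock: 15.4
position: [0.5679, -0.0346, 0.2229]
ee_rot: [0.967, 0.255, -0.001, 0.0]
ft_force: [0.9, 0.6, -1.6]
grip_width: 0.118
clock 15.4 pos [ 0.5679 -0.0346  0.2229] yawx 29.6 F [ 0.9  0.6 -1.6] grip mm 10.1 j7 -1.18
units shift [ 0.49 -1.13  0.57] turn [-0.    0.01 -0.  ]
spacer in tool 6656 (array([0.00070244, 0.00116327]), np.float64(0.00016954890741220315)) [0.01713019 0.0739171 ] [0.0014052  0.07415312]
1220 (array([0.56157237, 0.01359667]), np.float64(0.010632459810220195))
1101 (array([0.56203036, 0.0141222 ]), np.float64(0.009171726931755322))
```

View pics/w6.png

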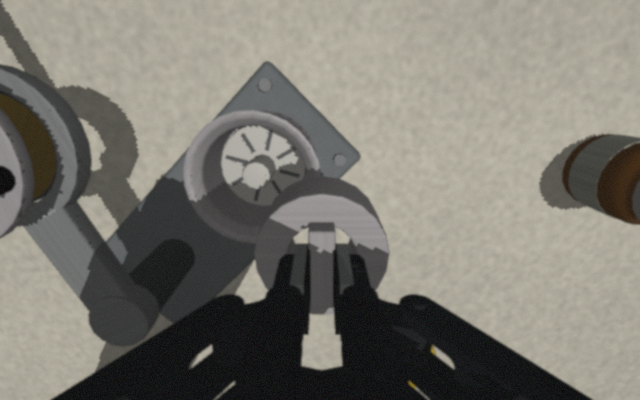

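```bash

python3 -c "
from h import *
go(.5612,.015,.2)"
python3 -m crank '.12 -.29 .1 0 0 0 5;.12 -.29 .1 0 0 0 5;.12 -.29 .1 0 0 0 5;.1 -.27 .1 0 0 0 5;0 0 0 0 0 0 5;0 0 0 0 0 0 5;0 0 0 0 0 0 5;0 0 0 0 0 0 5;0 0 0 0 0 0 5;0 0 0 0 0 0 5'
python3 -c "
from h import *
go(.5612,.015,.1468)"
```

```text
clock 15.45 pos [ 0.5679 -0.0348  0.2229] yawx 29.6 F [-0.5 -0.5 -1.9] grip mm 10.0 j7 -1.18
units shift [ 0.47 -1.16  0.57] turn [-0.    0.01 -0.  ]
clock: 16.45
position: [0.5606, 0.018, 0.2051]
ee_rot: [0.967, 0.255, -0.001, 0.0]
ft_force: [-0.2, 0.1, -1.8]
grip_width: 0.118
clock 16.45 pos [0.5606 0.018  0.2051] yawx 29.6 F [-0.2  0.1 -1.8] grip mm 10.1 j7 -1.28
units shift [-0.02  0.07  1.46] turn [-0.    0.02 -0.  ]
```

```bash

python3 -m crank '-.02 .07 0 0 .02 0 5;0 0 0 0 0 0 5;0 0 .15 0 0 0 5;0 0 .15 0 0 0 5;0 0 .15 0 0 0 5;0 0 .15 0 0 0 5;0 0 0 0 0 0 5;0 0 0 0 0 0 5;0 0 0 0 0 0 5;0 0 0 0 0 0 5'
python3 -c "
from h import *
go(.5612,.015,.1468)"
```

```text
clock: 17.45
position: [0.5612, 0.0143, 0.1784]
ee_rot: [0.967, 0.255, -0.0, -0.0]
ft_force: [0.3, -0.2, -3.0]
grip_width: 0.117
clock 17.45 pos [0.5612 0.0143 0.1784] yawx 29.5 F [ 0.3 -0.2 -3. ] grip mm 9.9 j7 -1.29
units shift [ 0.01 -0.01  0.79] turn [-0.01  0.   -0.  ]
```

```bash

python3 -m crank '.01 -.01 .12 0 0 0 5;0 0 .12 0 0 0 5;0 0 .12 0 0 0 5;0 0 .12 0 0 0 5;0 0 .12 0 0 0 5;0 0 .08 0 0 0 5;0 0 0 0 0 0 5;0 0 0 0 0 0 5;0 0 0 0 0 0 5;0 0 0 0 0 0 5'
python3 -c "
from h import *
go(.5612,.015,.1468)"
```

```text
clock: 18.45
position: [0.5614, 0.015, 0.1489]
ee_rot: [0.967, 0.255, 0.0, -0.0]
ft_force: [0.9, -0.2, -2.3]
grip_width: 0.119
clock 18.45 pos [0.5614 0.015  0.1489] yawx 29.5 F [ 0.9 -0.2 -2.3] grip mm 10.2 j7 -1.3
units shift [-0.01 -0.    0.05] turn [-0.01 -0.    0.  ]
```

```bash

python3 -m crank '0 0 .06 0 0 0 5;0 0 0 0 0 0 5;0 0 0 0 0 0 28;0 0 0 0 0 0 28;0 0 0 0 0 0 28;0 0 -.3 0 0 0 28;0 0 -.7 0 0 0 28;0 0 -.8 0 0 0 28;0 0 -.8 0 0 0 28;0 0 -.3 0 0 0 28'
python3 -c "
from h import *
snap('wrist','w7');snap('side','s7')
go(.5655,-.173,.2,70)
P,_=pts('w7',(.5624,.0143),.03,.078,.095); print('bar',len(P),P.mean(0))
P,_=pts('w7',(.5624,.0143),.034,.065,.076); print('top',len(P),P.mean(0))
print(np.linalg.lstsq(np.c_[P[:,:2],np.ones(len(P))],P[:,2],rcond=None)[0])
"
```

```text
clock: 19.45
position: [0.561, 0.0151, 0.269]
ee_rot: [0.967, 0.255, -0.0, -0.001]
ft_force: [0.3, -0.2, 0.9]
grip_width: 0.328
clock 19.55 pos [0.5609 0.015  0.2674] yawx 29.5 F [ 0.  -0.6  0.2] grip mm 28.1 j7 -1.25
units shift [-2.22  4.15  1.68] turn [-0.01 -0.   -5.06]
bar 735 [0.56440693 0.01536325 0.08473031]
top 3478 [0.56527721 0.01568105 0.0725166 ]
[-0.00454595 -0.00041671  0.07509285]
```

View pics/w7.png

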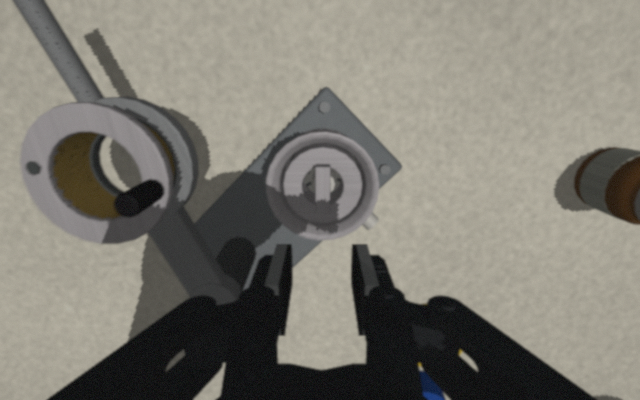

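```bash

python3 - <<'E'
from h import *
from scipy.spatial import ConvexHull
for fn in ['w7','w4']:
    P,_=pts(fn,(.515,.149),.06,.138,.148); b=P[:,:2]; H=b[ConvexHull(b).vertices]; print(fn,'flange',len(P),np.median(P[:,2]),circ(H,.045,(.515,.149)))
    P,_=pts(fn,(.52,.12),.06,.165,.185); print('peg top',len(P),P.mean(0) if len(P) else '')
for fn in ['w7','scene0','side0']:
    P,_=pts(fn,(.58,.235),.05,.1,.115)
    if len(P)<10: continue
    m=P[:,:2].mean(0); d=np.linalg.svd(P[:,:2]-m,full_matrices=False)[2][0]; print(fn,'tail',len(P),m,np.degrees(np.arctan2(d[1],d[0])),P.max(0),'z',P[:,2].max())
W,p=cloud('w7'); 
# base plate edges direction
m=(W[...,2]>.01)&(W[...,2]<.0175)&(np.hypot(W[...,0]-.52,W[...,1]-.03)<.2); b=W[m][:,:2]
r=cv2.minAreaRect((b*1000).astype(np.float32)); print('base rect',m.sum(),r)
for fn in ['scene0','side0']:
    P,_=pts(fn,(.52,.03),.2,.01,.0175); print(cv2.minAreaRect((P[:,:2]*1000).astype(np.float32)))
    P,_=pts(fn,(.447,.058),.025,.03,.085); print('post side',len(P),circ(P,.02,(.447,.058)))
E
```

```text
w7 flange 9816 0.14114920616336213 (array([0.51660164, 0.14772284]), np.float64(0.00032894499668202767))
peg top 688 [0.52991567 0.11269703 0.171694  ]
w4 flange 9581 0.14111342456244946 (array([0.51672993, 0.14714488]), np.float64(0.0038117277708990304))
peg top 1161 [0.53020321 0.11222698 0.17133869]
w7 tail 2441 [0.57007591 0.2157292 ] -125.82604816354382 [0.58955929 0.24619886 0.10959998] z 0.10959997646571726
scene0 tail 131 [0.57405931 0.22039438] 53.37609376252501 [0.5963195  0.24911378 0.11041585] z 0.11041585222083039
side0 tail 119 [0.56790343 0.22293908] 53.647664121010756 [0.59084028 0.2514222  0.11195432] z 0.11195432252118998
base rect 9147 ((514.9998779296875, 27.250694274902344), (110.2141342163086, 218.21694946289062), 74.5761947631836)
((486.58349609375, -34.19834899902344), (259.86810302734375, 255.76332092285156), 78.5705795288086)
post side 162 (array([0.43867999, 0.04845148]), np.float64(0.001363261069873302))
((497.2356872558594, -5.5348663330078125), (300.7173767089844, 313.315185546875), 53.739742279052734)
post side 126 (array([0.44283113, 0.04524341]), np.float64(0.001426583574135666))
```

```bash

python3 -m crank '.36 -.7 -.2 0 0 0 0;.36 -.77 0 0 0 0 0;.36 -.77 0 0 0 0 0;.36 -.77 0 0 0 0 0;.36 -.77 0 0 0 0 0;.36 -.77 0 0 0 0 0;.3 -.7 0 0 0 -.5 0;0 0 0 0 0 -.9 0;0 0 0 0 0 -.9 0;0 0 0 0 0 -.5 0' 60
python3 -c "
from h import *
go(.5433,.2517,.156,54.2)
"
```

```text
clock: 20.55
position: [0.5376, 0.253, 0.2611]
ee_rot: [0.896, 0.443, -0.01, -0.003]
ft_force: [-0.2, 0.5, 0.3]
grip_width: 0.001
clock 20.55 pos [0.5376 0.253  0.2611] yawx 52.6 F [-0.2  0.5  0.3] grip mm 0.1 j7 -1.33
units shift [0.1  0.17 2.62] turn [-0.1  0.1 -0.2]
```

```bash

python3 -m crank '.08 .1 .2 -.1 .1 -.2 0;0 0 .4 0 0 0 0;0 0 .4 0 0 0 0;0 0 .4 0 0 0 0;0 0 .4 0 0 0 0;0 0 .4 0 0 0 0;0 0 .3 0 0 0 0;0 0 0 0 0 0 0;0 0 0 0 0 0 0;0 0 0 0 0 0 0'
python3 -c "
from h import *
go(.5433,.2517,.156,54.2)
snap('wrist','w8');snap('side','s8')
crop('s8',200,150,440,330,'c8',3)
"
```

```text
clock: 21.55
position: [0.5371, 0.2513, 0.1456]
ee_rot: [0.888, 0.459, -0.008, -0.001]
ft_force: [0.2, -1.0, 0.2]
grip_width: -0.003
clock 21.55 pos [0.5371 0.2513 0.1456] yawx 54.7 F [ 0.2 -1.   0.2] grip mm -0.2 j7 -1.35
units shift [ 0.1   0.12 -0.26] turn [-0.06  0.09  0.06]
```

View pics/w8.png

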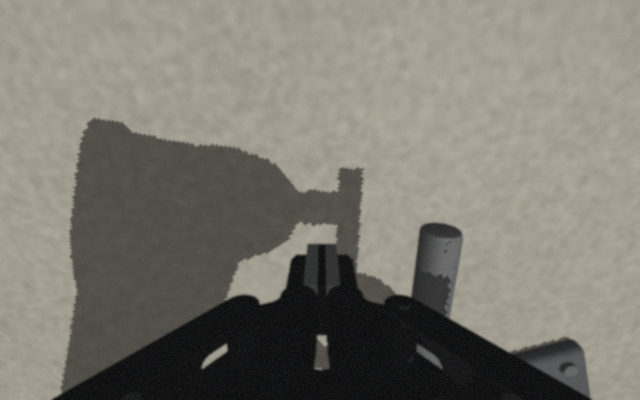

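View pics/c8.png

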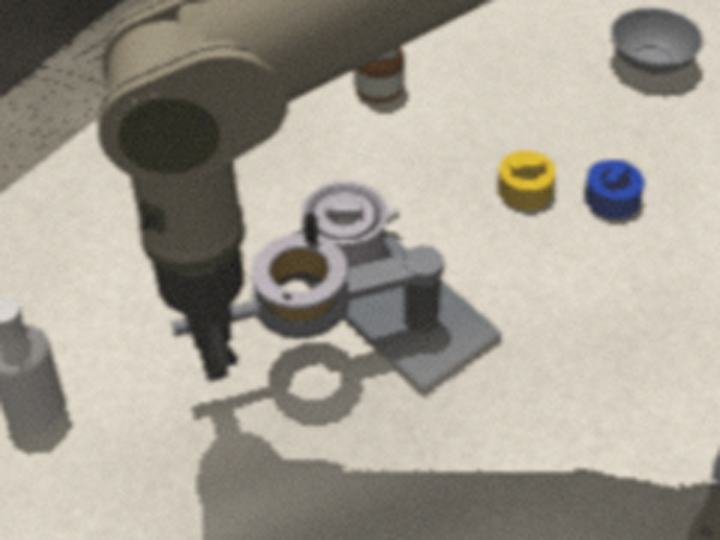

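```bash

python3 -m crank '.08 .2 -.2 -.06 .09 0 0;0 .3 0 0 0 0 0;.02 .4 0 0 0 .5 0;.02 .4 0 0 0 .5 0;.02 .4 0 0 0 .5 0;.02 .4 0 0 0 .5 0;.02 .4 0 0 0 .5 0;.02 .4 0 0 0 .5 0;.02 .4 0 0 0 .5 0;.02 .4 0 0 0 .5 0'
cat >> h.py <<'E'
PV=np.array([.4425,.047])
def br():
    o=get_obs(); M=R.from_quat(o['ee_rot']).as_matrix(); v=o['position'][:2]-PV; a=np.degrees(np.arctan2(v[1],v[0])); r=np.hypot(*v)
    print('t',round(o['clock'],2),'tool polar',round(a,1),round(r,4),'yaw',round(np.degrees(np.arctan2(M[1,0],M[0,0])),1),'bar est',round(a-np.degrees(np.arcsin(.022/r)),1),'z',o['position'][2].round(4),'F',o['ft_force'].round(1))
E
python3 -c "
from h import *
br();go(.5433,.2517,.156)
"
```

```text
clock: 22.65
position: [0.6423, 0.1547, 0.1563]
ee_rot: [0.981, 0.192, -0.005, -0.007]
ft_force: [-5.3, 4.9, 1.1]
grip_width: 0.002
t 22.65 tool polar 28.3 0.227 yaw 22.1 bar est 22.8 z 0.1563 F [-5.3  4.9  1.1]
clock 22.65 pos [0.6423 0.1547 0.1563] yawx 22.1 F [-5.3  4.9  1.1] grip mm 0.2 j7 -1.65
units shift [-1.38 -3.18  0.07] turn [-0.11  0.04 -0.  ]
```

```bash

python3 -m crank '.02 .4 0 -.1 0 .5 0;.02 .4 0 0 0 .5 0;.02 .4 0 0 0 .5 0;.02 .4 0 0 0 .5 0;.02 .4 0 0 0 .5 0;.02 .4 0 0 0 .5 0;.02 .4 0 0 0 .5 0;.01 .2 0 0 0 .25 0;0 0 0 0 0 0 0;0 0 0 0 0 0 0'
python3 -c "
from h import *
br();go(.5433,.2517,.156)
"
```

```text
clock: 23.65
position: [0.6696, 0.0424, 0.1568]
ee_rot: [0.997, -0.075, -0.004, -0.008]
ft_force: [-0.5, 2.2, -0.9]
grip_width: -0.003
t 23.65 tool polar -1.2 0.2271 yaw -8.6 bar est -6.7 z 0.1568 F [-0.5  2.2 -0.9]
clock 23.65 pos [0.6696 0.0424 0.1568] yawx -8.6 F [-0.5  2.2 -0.9] grip mm -0.2 j7 -1.96
units shift [-3.91 -4.7   0.13] turn [-0.12  0.07 -0.  ]
```

```bash

python3 -m crank '0 .25 0 -.1 0 .25 0;0 .25 0 0 0 .25 0;0 .15 0 0 0 .2 0;0 .15 0 0 0 .1 0;0 .1 0 0 0 0 0;0 .1 0 0 0 0 0;0 .1 0 0 0 0 0;0 .1 0 0 0 0 0;0 .1 0 0 0 0 0;0 .1 0 0 0 0 0'
python3 -c "
from h import *
br();go(.5433,.2517,.156)
snap('scene','s9')
crop('s9',290,160,470,290,'c9',4)
"
```

```text
clock: 24.65
position: [0.663, 0.0075, 0.1577]
ee_rot: [0.993, -0.118, 0.002, -0.012]
ft_force: [5.9, 10.9, -6.2]
grip_width: -0.004
t 24.65 tool polar -10.2 0.2241 yaw -13.5 bar est -15.8 z 0.1577 F [ 5.9 10.9 -6.2]
clock 24.65 pos [0.663  0.0075 0.1577] yawx -13.5 F [ 5.9 10.9 -6.2] grip mm -0.4 j7 -1.98
units shift [-4.34 -5.23  0.17] turn [-0.18 -0.01  0.  ]
```

View pics/c9.png

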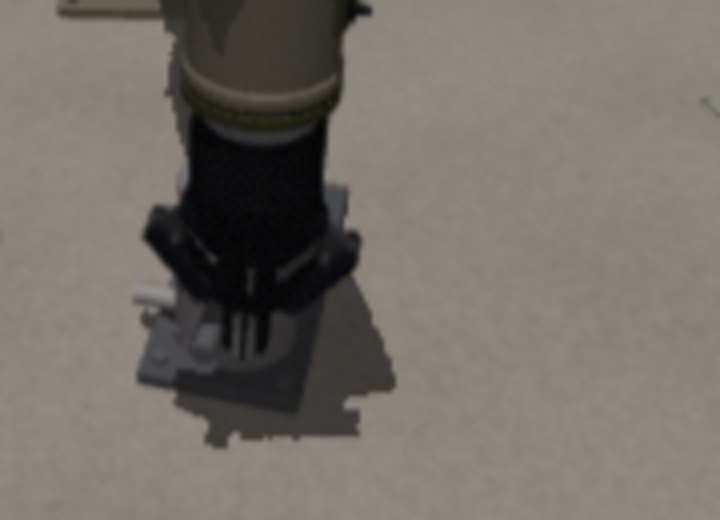

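```bash

python3 -m crank '0 .15 0 -.1 0 0 0;0 .15 0 0 0 0 0;0 -.4 0 0 0 0 0;0 -.5 0 0 0 0 0;0 -.2 -.3 0 0 0 0;0 0 -.8 0 0 0 0;0 0 -.8 0 0 0 0;0 0 -.8 0 0 0 0;-.5 0 -.2 0 0 0 0;-.5 0 0 0 0 0 0'
python3 - <<'E'
from h import *
from scipy.spatial import ConvexHull
snap('wrist','w10'); snap('side','s10')
br(); go(.5624,.0143,.3)
for fn in ['w10','s10']:
    P,_=pts(fn,(.5624,.0143),.06,.137,.148); b=P[:,:2]; H=b[ConvexHull(b).vertices]; print(fn,'flange',len(P),np.median(P[:,2]),circ(H,.045,(.5624,.0143)))
    P,_=pts(fn,(.5624,.0143),.06,.165,.185); print('peg top',len(P),P.mean(0) if len(P) else '')
    P,_=pts(fn,(.4425+.21*np.cos(.267),.047-.21*np.sin(.267)),.06,.1,.115); P=P[np.hypot(P[:,0]-.4425,P[:,1]-.047)>.18]
    m=P[:,:2].mean(0); d=np.linalg.svd(P[:,:2]-m,full_matrices=False)[2][0]; print(fn,'tail',len(P),m,np.degrees(np.arctan2(d[1],d[0])))
E
```

```text
clock: 25.7
position: [0.6338, 0.0588, 0.2845]
ee_rot: [0.994, -0.109, 0.006, -0.009]
ft_force: [-0.3, 0.3, 0.1]
grip_width: -0.0
t 25.8 tool polar 3.8 0.1906 yaw -12.5 bar est -2.9 z 0.2843 F [ 0.1  0.6 -0.4]
clock 25.8 pos [0.6326 0.0596 0.2843] yawx -12.5 F [ 0.1  0.6 -0.4] grip mm 0.1 j7 -2.03
units shift [-1.47  1.48 -0.44] turn [-0.14 -0.07  0.  ]
w10 flange 4011 0.14107792496596053 (array([0.5625986 , 0.01390036]), np.float64(0.004618653565692553))
peg top 0 
w10 tail 1862 [ 0.65074253 -0.00861792] 164.48731674562399
s10 flange 316 0.14213099137488489 (array([0.56176799, 0.01597749]), np.float64(0.0007449207090658111))
peg top 20 [ 0.53260003 -0.00602203  0.17210465]
s10 tail 65 [ 0.65450518 -0.0077657 ] 164.19825609651593
```

View pics/w10.png

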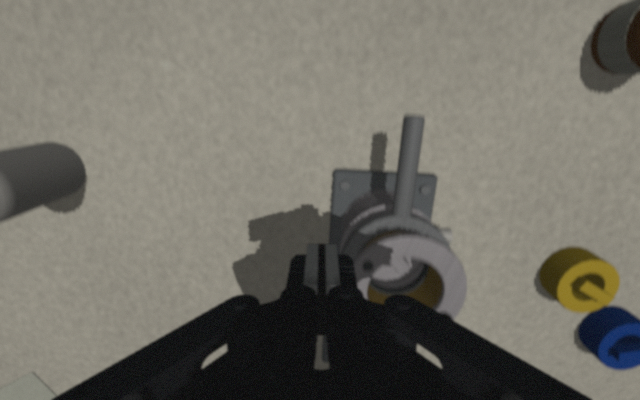

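View pics/s10.png

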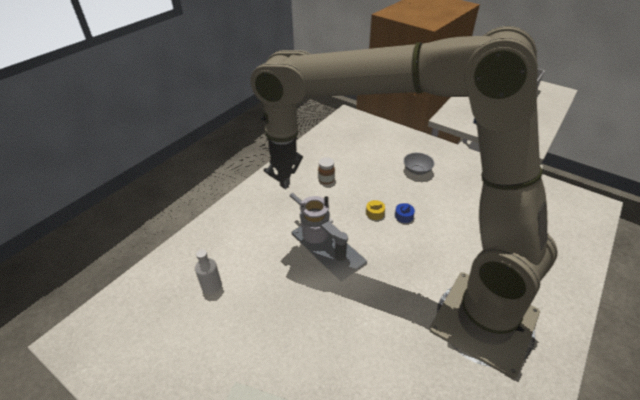

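```bash

python3 -m crank '0 0 -.3 0 0 -1 24;0 0 -.3 0 0 -1 24;0 0 0 0 0 -1 24;0 0 0 0 0 -1 24;0 0 0 0 0 -1 24;0 0 0 0 0 -1 24;0 0 0 0 0 -1 24;0 0 0 0 0 -1 24;0 0 0 0 0 -1 24;0 0 0 0 0 -1 24' 20
python3 -m crank '0 0 0 0 0 -1 24;0 0 0 0 0 -1 24;0 0 0 0 0 -1 24;0 0 0 0 0 -1 24;0 0 0 0 0 -1 24;0 0 0 0 0 -1 24;0 0 0 0 0 -1 24;0 0 0 0 0 -1 24;0 0 0 0 0 -1 24;0 0 0 0 0 -1 24'
python3 -c "
from h import *
go(.5354,-.0097,.29,221.5)
"
```

```text
clock: 26.8
position: [0.6363, 0.0533, 0.3157]
ee_rot: [0.817, 0.577, 0.01, 0.002]
ft_force: [-0.5, 0.4, -0.5]
grip_width: 0.279
clock: 27.8
position: [0.6411, 0.0457, 0.3202]
ee_rot: [0.229, 0.973, 0.002, 0.01]
ft_force: [-0.0, -0.6, -0.1]
grip_width: 0.285
clock 27.8 pos [0.6411 0.0457 0.3202] yawx 153.5 F [-0.  -0.6 -0.1] grip mm 24.4 j7 0.75
units shift [ 1.76 -2.42  0.7 ] turn [-0.03  0.16 -8.5 ]
```

```bash

python3 -m crank '.5 -.7 0 0 .1 0 24;.5 -.7 0 0 .06 0 24;.5 -.7 .2 0 0 -.5 24;0 0 .2 0 0 -1 24;0 0 .2 0 0 -1 24;0 0 0 0 0 -1 24;0 0 0 0 0 -1 24;0 0 0 0 0 -1 24;0 0 0 0 0 -1 24;0 0 0 0 0 -1 24'
python3 -c "
from h import *
go(.5354,-.0097,.29,221.5)
snap('wrist','w11')
P,_=pts('w11',(.5624,.0143),.06,.16,.185); print('peg top',len(P),P.mean(0) if len(P) else '',P.min(0),P.max(0))
"
```

```text
clock: 28.8
position: [0.5507, -0.0127, 0.2984]
ee_rot: [-0.306, 0.952, 0.0, 0.001]
ft_force: [0.0, -0.6, -0.6]
grip_width: 0.283
clock 28.8 pos [ 0.5507 -0.0127  0.2984] yawx -144.4 F [ 0.  -0.6 -0.6] grip mm 24.2 j7 1.94
units shift [0.27 0.28 0.21] turn [-0.    0.02 -0.73]
peg top 464 [ 0.53350678 -0.00998275  0.17132542] [ 0.52762804 -0.01584811  0.16006451] [ 0.54128388 -0.00248202  0.17484821]
```

View pics/w11.png

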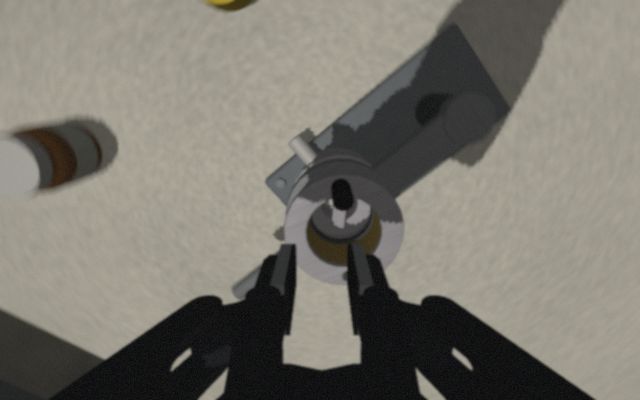

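```bash

python3 -c "
from h import *
go(.5345,-.0092,.22,220)"
python3 -m crank '.3 .27 0 0 0 -.3 26;0 0 0 0 0 0 26;0 0 .2 0 0 0 26;0 0 .2 0 0 0 26;0 0 0 0 0 0 26;0 0 0 0 0 0 26;0 0 0 0 0 0 26;0 0 0 0 0 0 26;0 0 0 0 0 0 26;0 0 0 0 0 0 26'
python3 -c "
from h import *
go(.5345,-.0092,.22,220)"
```

```text
clock 28.85 pos [ 0.5508 -0.0128  0.2984] yawx -143.9 F [-0.1 -0.4  0.8] grip mm 23.9 j7 1.95
units shift [0.28 0.31 1.96] turn [-0.    0.02 -0.48]
clock: 29.85
position: [0.5371, -0.0133, 0.282]
ee_rot: [-0.324, 0.946, -0.0, 0.002]
ft_force: [0.3, 0.6, 0.1]
grip_width: 0.304
clock 29.85 pos [ 0.5371 -0.0133  0.282 ] yawx -142.2 F [0.3 0.6 0.1] grip mm 25.9 j7 1.98
units shift [-0.01  0.12  1.55] turn [-0.01  0.02 -0.28]
```

```bash

python3 -m crank '0 .12 0 0 .02 -.28 26;0 0 0 0 0 0 26;0 0 .3 0 0 0 26;0 0 .3 0 0 0 26;0 0 .3 0 0 0 26;0 0 .3 0 0 0 26;0 0 .2 0 0 0 26;0 0 0 0 0 0 26;0 0 0 0 0 0 26;0 0 0 0 0 0 26'
python3 -c "
from h import *
go(.5345,-.0092,.22,220)
snap('wrist','w12')"
```

```text
clock: 30.85
position: [0.5339, -0.0103, 0.2198]
ee_rot: [-0.341, 0.94, -0.0, -0.0]
ft_force: [0.4, 0.1, 1.3]
grip_width: 0.303
clock 30.85 pos [ 0.5339 -0.0103  0.2198] yawx -140.2 F [0.4 0.1 1.3] grip mm 25.9 j7 1.96
units shift [-0.03  0.01 -0.  ] turn [-0.   -0.01 -0.02]
```

View pics/w12.png

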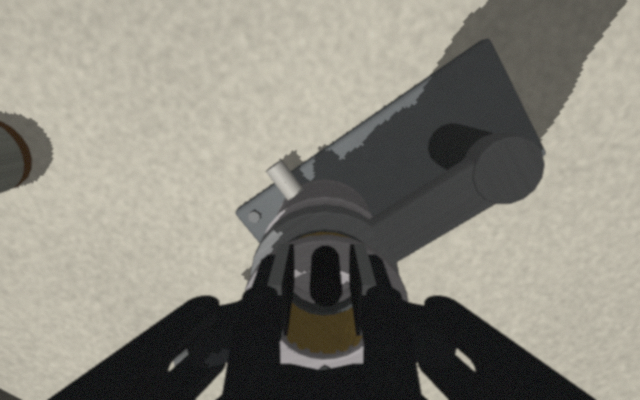

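```bash
cat >> h.py <<'E'
AX=np.array([.5622,.0142])
def ring(dphi=0):
    o=get_obs(); M=R.from_quat(o['ee_rot']).as_matrix(); v=o['position'][:2]-AX; a=np.degrees(np.arctan2(v[1],v[0]))
    yaw=np.degrees(np.arctan2(M[1,0],M[0,0])); rg=np.radians((236.6-a)%360)
    print('ring by tool',round(rg,2),'polar',round(a,1),'r',round(np.hypot(*v),4),'yaw',round(yaw,1))
    t=np.radians(a); zt=.2200-.0059*(rg-.29)
    go(*(AX+.036*np.array([np.cos(t),np.sin(t)])),zt,a)
E
python3 -m crank '0 .08 .013 0 0 .6 20;0 .08 .013 0 0 .6 20;0 .08 .013 0 0 .6 20;0 .08 .013 0 0 .6 20;0 .08 .013 0 0 .6 20;0 .08 .013 0 0 .6 20;0 .08 .013 0 0 .6 20;0 .08 .013 0 0 .6 20;0 .08 .013 0 0 .6 20;0 .08 .013 0 0 .6 20'
python3 -c "
from h import *
ring()"
```

```text
clock: 31.9
position: [0.5262, 0.0134, 0.2176]
ee_rot: [0.091, 0.996, -0.005, 0.003]
ft_force: [-2.1, -2.3, -0.8]
grip_width: 0.237
ring by tool 0.96 polar -178.7 r 0.0361 yaw 169.5
clock 31.9 pos [0.5262 0.0134 0.2176] yawx 169.5 F [-2.1 -2.3 -0.8] grip mm 20.2 j7 1.09
units shift [-0.    0.    0.04] turn [-0.07  0.04 -1.48]
```

```bash

python3 -m crank '-.02 .1 .018 -.07 .04 .3 20;-.02 .1 .018 0 0 .5 20;-.01 .1 .018 0 0 .5 20;-.01 .1 .018 0 0 .6 20;0 .1 .018 0 0 .6 20;0 .1 .018 0 0 .6 20;0 .1 .018 0 0 .6 20;0 .1 .018 0 0 .6 20;0 .1 .018 0 0 .6 20;0 .1 .018 0 0 .6 20'
python3 -c "
from h import *
ring()"
```

```text
clock: 32.9
position: [0.543, 0.0429, 0.211]
ee_rot: [0.474, 0.88, -0.007, -0.003]
ft_force: [-2.5, -1.1, -0.0]
grip_width: 0.233
ring by tool 1.97 polar 123.8 r 0.0345 yaw 123.4
clock 32.9 pos [0.543  0.0429 0.211 ] yawx 123.4 F [-2.5 -1.1 -0. ] grip mm 19.9 j7 0.24
units shift [0.04 0.   0.02] turn [-0.11  0.01 -0.05]
```

```bash

python3 -m crank '.04 .09 .018 -.1 0 .6 20;0 .09 .015 0 0 .6 20;0 .09 .015 0 0 .6 20;0 .09 .015 0 0 .6 20;0 .09 .015 0 0 .6 20;0 .09 .015 0 0 .6 20;0 .09 .015 0 0 .6 20;0 .09 .015 0 0 .6 20;0 .09 .015 0 0 .6 20;0 .09 .015 0 0 .6 20'
python3 -c "
from h import *
ring()"
```

```text
clock: 33.9
position: [0.5743, 0.0487, 0.2054]
ee_rot: [0.803, 0.597, -0.005, 0.001]
ft_force: [-2.0, -1.7, 0.4]
grip_width: 0.231
ring by tool 2.9 polar 70.7 r 0.0366 yaw 73.2
clock 33.9 pos [0.5743 0.0487 0.2054] yawx 73.2 F [-2.  -1.7  0.4] grip mm 19.7 j7 -0.62
units shift [-0.01 -0.    0.02] turn [-0.03  0.07  0.32]
```

```bash

python3 -m crank '-.02 .09 .018 0 .07 .7 20;0 .09 .018 0 0 .6 20;0 .09 .016 0 0 .6 20;0 .09 .016 0 0 .6 20;0 .09 .016 0 0 .6 20;0 .09 .016 0 0 .6 20;0 .09 .016 0 0 .6 20;0 .09 .016 0 0 .6 20;0 .09 .016 0 0 .6 20;0 .09 .016 0 0 .6 20'
python3 -c "
from h import *
ring()"
```

```text
clock: 34.9
position: [0.5987, 0.028, 0.2003]
ee_rot: [0.981, 0.196, -0.005, -0.003]
ft_force: [-2.3, 1.8, -0.6]
grip_width: 0.239
ring by tool 3.77 polar 20.8 r 0.039 yaw 22.6
clock 34.9 pos [0.5987 0.028  0.2003] yawx 22.6 F [-2.3  1.8 -0.6] grip mm 20.4 j7 -1.42
units shift [-0.07 -0.    0.02] turn [-0.06  0.07  0.22]
```

```bash

python3 -m crank '-.07 .09 .018 -.06 .07 .7 20;-.02 .09 .018 0 0 .6 20;0 .09 .016 0 0 .6 20;0 .09 .016 0 0 .6 20;0 .09 .016 0 0 .6 20;0 .09 .016 0 0 .6 20;0 .09 .016 0 0 .6 20;0 .08 .01 0 0 .4 20;0 .08 0 0 0 0 20;0 .08 0 0 0 0 20'
python3 -c "
from h import *
ring()"
```

```text
clock: 35.9
position: [0.5966, 0.0043, 0.1983]
ee_rot: [0.99, -0.139, 0.002, -0.007]
ft_force: [3.0, 4.2, -2.8]
grip_width: 0.235
ring by tool 4.41 polar -16.1 r 0.0358 yaw -16.0
clock 35.9 pos [0.5966 0.0043 0.1983] yawx -16.0 F [ 3.   4.2 -2.8] grip mm 20.1 j7 -2.01
units shift [0.01 0.   0.06] turn [-0.11 -0.01  0.01]
```

```bash

python3 -m crank '0 .12 0 -.1 0 .2 20;0 .12 0 0 0 .2 20;0 .12 0 0 0 .2 20;0 .12 0 0 0 0 20;0 .12 0 0 0 0 20;0 .15 0 0 0 0 20;0 .15 0 0 0 0 20;0 .15 0 0 0 0 20;0 .15 0 0 0 0 20;0 .15 0 0 0 0 20'
python3 -c "
from h import *
ring()"
```

```text
clock: 36.9
position: [0.5923, -0.002, 0.1989]
ee_rot: [0.987, -0.155, 0.015, -0.031]
ft_force: [13.3, 18.0, -13.0]
grip_width: 0.237
ring by tool 4.62 polar -28.3 r 0.0342 yaw -17.9
clock 36.9 pos [ 0.5923 -0.002   0.1989] yawx -17.9 F [ 13.3  18.  -13. ] grip mm 20.3 j7 -1.99
units shift [0.04 0.02 0.11] turn [-0.48 -0.1   1.3 ]
```

```bash

python3 -m crank '0 -.1 0 .1 0 0 26;0 0 0 0 0 0 26;0 0 0 0 0 0 26;0 0 -.2 0 0 0 26;0 0 -.4 0 0 0 26;0 0 -.6 0 0 0 26;0 0 -.8 0 0 0 26;0 0 -.8 0 0 0 26;-.6 0 0 0 0 0 26;-.6 0 0 0 0 0 26'
python3 - <<'E'
from h import *
from scipy.spatial import ConvexHull
go(.45,.2,.3)
snap('wrist','w13');snap('side','s13');snap('scene','s13b')
for fn in ['w13','s13','s13b']:
    P,_=pts(fn,(.5624,.0143),.055,.110,.125); print(fn,'flange',len(P),np.median(P[:,2]))
    P,_=pts(fn,(.5624,.0143),.06,.135,.16); print('peg top',len(P),P.mean(0) if len(P) else '')
    P,_=pts(fn,(.655,-.01),.06,.1,.115); P=P[np.hypot(P[:,0]-.4425,P[:,1]-.047)>.19]
    if len(P)>9: m=P[:,:2].mean(0); d=np.linalg.svd(P[:,:2]-m,full_matrices=False)[2][0]; print('tail',len(P),m,np.degrees(np.arctan2(d[1],d[0])))
crop('s13b',290,160,470,290,'c13',4)
E
```

```text
clock: 37.9
position: [0.5428, 0.0045, 0.319]
ee_rot: [0.987, -0.155, 0.018, -0.037]
ft_force: [0.5, -0.2, -0.7]
grip_width: 0.307
clock 37.9 pos [0.5428 0.0045 0.319 ] yawx -17.9 F [ 0.5 -0.2 -0.7] grip mm 26.2 j7 -1.96
units shift [-3.72 -3.89  0.69] turn [-0.56 -0.17  0.01]
w13 flange 5161 0.11695437273396758
peg top 306 [0.59741736 0.00401151 0.14801613]
tail 1523 [ 0.65421991 -0.01157788] 164.42979483326087
s13 flange 348 0.11718831880507441
peg top 24 [0.59500025 0.00710812 0.14472735]
tail 67 [ 0.65247041 -0.00751612] 164.21532445337215
s13b flange 444 0.1174529360393668
peg top 43 [0.59997447 0.00537553 0.1446547 ]
tail 119 [ 0.65706014 -0.01012787] -15.833042315115975
```

View pics/w13.png

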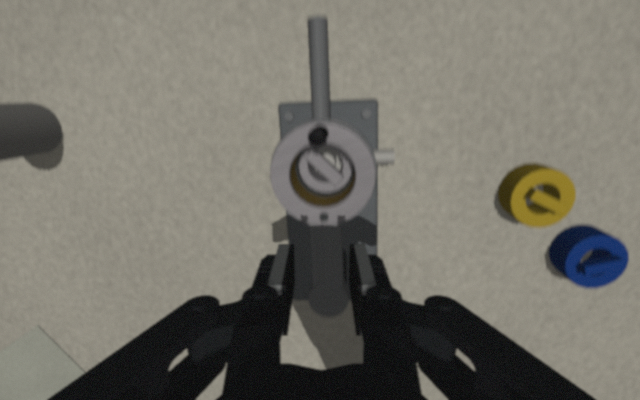

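View pics/c13.png

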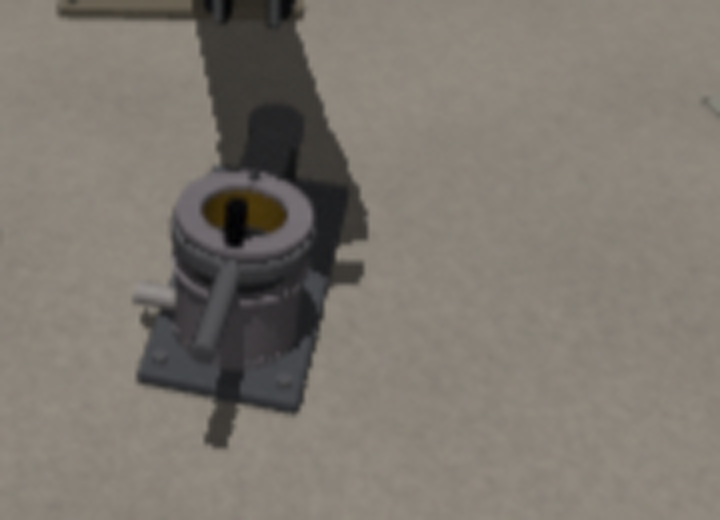

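```bash
python3 - <<'E'
from h import *
a,_=cloud('side0');b,_=cloud('s13')
for n,c,r,z0,z1 in [('jar',(.70,-.24),.06,.03,.1),('dish',(.40,-.5),.1,.02,.06),('bottle',(.72,.32),.06,.03,.16)]:
    print(n,[np.median(pts(f,c,r,z0,z1)[0],0).round(4) for f in ('side0','s13')],[np.median(pts(f,c,r,z0,z1)[0],0).round(4) for f in ('scene0','s13b')])
P,_=pts('w7',(.52,.03),.2,.01,.0175)
h=cv2.minAreaRect((P[:,:2]*1000).astype(np.float32));print('plate',h)
P,_=pts('w13',(.6,.0),.15,.01,.0175);print('plate w13',cv2.minAreaRect((P[:,:2]*1000).astype(np.float32)))
from workcell import hand_in
o=get_obs();print(o['joint_velocities'].round(3))
hand_in()
E
```

```text
jar [array([ 0.6871, -0.2281,  0.0701]), array([ 0.6715, -0.231 ,  0.0525])] [array([ 0.7164, -0.2393,  0.0746]), array([ 0.7166, -0.2392,  0.0739])]
dish [array([ 0.4438, -0.518 ,  0.0367]), array([ 0.4438, -0.5176,  0.0366])] [array([ 0.4133, -0.496 ,  0.0361]), array([ 0.4129, -0.4957,  0.0362])]
bottle [array([0.6848, 0.3477, 0.1056]), array([0.6848, 0.348 , 0.1049])] [array([0.7123, 0.3348, 0.0924]), array([0.7125, 0.3345, 0.0934])]
plate ((515.0570068359375, 28.22783660888672), (110.2145767211914, 218.216552734375), 74.57344818115234)
plate w13 ((538.700927734375, 20.963653564453125), (109.67120361328125, 169.0144805908203), 74.69245910644531)
[ 0.001  0.041  0.011 -0.023  0.008 -0.009 -0.   ]
the job is handed in; nothing more can be done
```

I lowered the cartridge and then the spacer into the barrel, pushed the bridge onto its stop, and wound the ring clockwise until it stopped. I have handed the job in, at about 38 s on the clock. The hand-in reports no verdict, and I could not measure the foot's travel directly.

- **Cartridge:** after release its knob top measured 67.5 mm above the bench, where 68 mm is expected, and the disc was level.
- **Spacer:** after release its bar top measured 84.7 mm (84 mm expected) and its sleeve top 72.5 mm (72 mm expected), also level.
- **Bridge:** its tail points at about -15.6° in the world and the base plate at -15.3° to -15.4°. That is closed to within about 0.3°, against an allowed 2.3°.
- **Ring:** its flange top measured about 117 mm (116 mm expected when fully down), and the peg is on the side away from the pivot. The peg resisted a push of about 25 N without moving. I take the foot to be pressed in because the ring is fully down on a seated stack.
- **Jar, dish and bottle:** scene-camera positions before and after agree within 1 mm. The side camera's jar reading did differ by about 16 mm. I think the gripper hid part of the jar in that picture, but I did not check that.

The gripper ended well clear of everything, with the arm almost at rest.

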